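# Close up a border row in the setting easel

## Task

Feed the two broad glass strips one behind the other into the border channel of the slanted easel, under its cover, until you feel the row come up against the setting block hidden inside. Then slide the spring stop up behind them until its sprung pad bears on the row and is pressed in about half of its travel, and let go. Glass chips: do not drop it, ram it or drive the pad to the end of its travel, and leave the tapering sliver and the offcut where they are.

Things in the scene. Friction and masses are not known exactly. Their poses are not given: they have to be found in the camera images.
- strip_a: Broad strip of plain cut slab glass, 26 x 88 x 13 mm, about 60 g, lying flat on the bench in front of the easel; one of the two for the row (they are alike, either may go first, either end first). Edges are slightly rough: width 22 to 26 mm, ends within 2 mm of square. The origin is the centre of its underside, y along its length, z up.
- strip_b: The other broad strip, same as strip_a.
- sliver: Short irregular sliver of the same glass that tapers to one end, 32 x 77 x 14 mm, lying on the bench among the broad strips; it does not belong to this row. Bystander. The origin is the centre of its underside, y along its length, z up.
- offcut: Five-sided offcut of slab glass, 54 x 86 x 20 mm, on the bench to the left. Bystander.
- easel: Wooden easel, fixed, board sloping 35 degrees. Origin on the bench, 80 mm below the channel's centre line. A tool shelf overhangs the channel: front edge 18 mm (level) behind the channel's centre line, underside 132 mm (upright) above its floor, so the hand must come in tilted, about square to the slope. The board lies 6 mm below the channel floor and reaches 60 mm down the slope from it.
- channel: Aluminium channel across the easel, fixed. Origin on its floor and centre line at the mouth of the covered part; x up the slope (away from the robot), y along it to the closed end (robot's left), z square out of the slope (35 degrees from vertical, towards the robot). 31 mm wide inside. Open from y = -230 to 0 mm, with walls 4.5 mm high and 3 mm thick on a flange 44 mm wide.
- mouth (a point): Mouth of the covered part of the channel, 9 mm above its floor. The covered part runs 155 mm from here to a closed end; inside 31 mm wide and 18 mm high, outside 37 x 21 mm; lips at both sides and on top flare out over the 8 mm before the mouth. In it, out of sight, is fixed the block that the row comes up against: its face is 98 to 136 mm past the mouth.
- stop (a joint): Travel of the spring stop along the channel towards the mouth, in m: 0 parked at the open end (start 0 to 0.010), 0.135 at most. It stays where it is left: friction of about 12 N holds it.
- stop_fin (a point): Middle of the grip fin on top of the spring stop: a dark steel fin 14 mm thick across the channel, 22 mm long along it, standing from z = 22 to 52 mm above the channel floor (this point is at 37 mm). Pinch it across its 14 mm and push the stop along. Its block below is 40 mm wide and 44 mm long.
- pad (a joint): How far the sprung pad is pressed into the spring stop, in m: 0 free, 0.012 at the end of its travel. Spring 1 N per mm without preload.
- pad_face (a point): Middle of the pad's rubber face, 24 mm wide and 13 mm high, 8 mm above the channel floor, looking towards the mouth, 42 mm ahead of the fin when the pad is free.

How it is judged:
By the outcome, as a careful person would: the job done as asked, in the order asked, and still so for the second after the job is handed in, with the robot touching nothing.
It also fails if it takes over 67 s, if anything falls off the work surface, if the arm or the gripper's body presses on something with over 40 N, if the wrist force passes 120 N, or if a joint passes its speed limit or range.

## Robot

A 6-joint arm with a two-finger parallel gripper is mounted at the origin on a cart in front of the work surface, level with it; the furniture and walls round the work are solid. World frame = base frame: x ahead of the robot, y to its left, z up, the work surface at z = 0. Lengths are in mm, angles in degrees, forces in N, time in s.
With the tool pointing down it reaches from about 350 to 850 mm from the base axis. Payload 8.1 kg.
Tool frame: the origin (TCP) lies midway between the tips of the shut fingers; the grasp point (between the pads) lies 19 mm behind it (r.pinch_z is the distance from the TCP to the grasp point, in mm); z points along the fingers, y is the line along which they close (so a half turn about z gives the same grasp; the last joint's range is limited). The gripper opens to 85 mm and grips with 20 to 120 N. Pads are 22 mm wide; open, the fingers measure 114 mm over their backs; the gripper's body (76 mm by 85 mm) begins 54 mm behind the grasp point. The pads swing forward as they close: fully open they stand 13 mm farther back than shut.
Start: joints at [71.138, 7.471, 85.268, -0, 87.261, -4.893], TCP at [144.813, 582.267, 231.292] pointing down, gripper open.
Joint ranges: [-169.43, 169.43], [-51.17, 129.36], [1.28, 143.12], [-76.62, 256.62], [0, 156.53], [-152.29, 152.29]. Speed limits (degrees/s): [136.94, 136.94, 159.86, 180, 180, 180].

## Interface

Orientations are given as [roll, pitch, yaw] about the fixed x, y, z axes, in that order (R = Rz(yaw) Ry(pitch) Rx(roll)).
In Python, from bench import sensors, optics, job, r gives the robot as it stands.
- The arm moves only by the tool play_rows, never from a script. Its argument "motion" is a list that holds one entry, the list of rows, each a list of 6 numbers: the shift along the tool's x, y, z in cm, then the turn, a rotation vector about the tool's x, y, z in degrees. In form: [[[x, y, z, ax, ay, az], ...]]. A call has 1 to 5 rows; each row is the pose to reach, as a shift and turn from the pose commanded when the call began, along the tool's axes at that moment; what a row does not reach only later rows make up. A row lasts 1/10 s, in which the tool goes at most 50 mm and 8.59 degrees, less where a joint would pass 70% of its speed; a pose out of reach is approached as far as the arm can. A call with a gripper value outside its range is refused whole. "jaw" is the opening, from 0 (shut) to 1 (fully open), set as the call begins (left out, the last holds). The fingers move at their own pace and stop on an object; "squeeze" is the grip in N (left out, the last holds). Time passes only in rows, so rows that repeat a pose let the fingers close. It gives the time, the measured TCP pose, the force, the opening and the grip force at its end, in the units of the state.
- sensors.sense(): the state, without advancing time (a new reading comes with each control period).
- optics.snapshot(name): name is "side" or "top"; returns a dict with "pixels" (384x512x3 uint8, red, green, blue), "mtx" (3x3 intrinsics, pixels), "R" (3x3) and "t" (3): a world point X has camera coordinates R X + t. Camera axes: x right, y down, z forward; pixel columns grow to the right and rows downward; lengths in mm; the calibration is good to about 2 mm. A picture is of the moment at which its call begins. There is no depth.
- job.hand_in(): hands the job in; it is judged then, once.
The state is a dict: "time": time; "joint_pos": joint angles; "qd": joint speeds; "joint_efforts": joint torques, N m; "tool_pos": TCP position; "tcp_rot": TCP orientation; "ft_force": force on the tool from outside, world axes, zero at the start; "wrist_torque": the same for the moment, N m; "finger_gap": finger opening in mm; "grip_force": force on a finger pad.
Only numpy, scipy, OpenCV 4.12 (cv2) and the standard library are available. Lean on these libraries where they do the work, as an engineer would, in place of code of your own. Each camera call takes 0.05 s, during which the arm holds its last target. There are 200 camera calls.

## Working session

There is one attempt and no reset: what is moved stays moved. The work goes in short steps, Python scripts to look and compute and a tool call to move; the robot and the scene stay as the last step left them, time stands still between calls to the robot, and variables do not carry over. Pictures are saved under pics/ and viewed, at most 10 in all, crops included, and the job is handed in when it is done.

Besides the shell and the picture viewer there is one more tool, called after ">>>" in YAML: its name, and indented under it one key for each argument. play_rows: Moves the arm, as the interface text tells. Its arguments: {"type":"object","properties":{"motion":{"type":"array","items":{"type":"array","items":{"type":"array","items":{"type":"number"}}}},"jaw":{"type":"number"},"squeeze":{"type":"number"}},"required":["motion"]}

```bash
ls; mkdir -p pics; python3 - <<'E'
from bench import sensors, optics, job, r
import cv2,numpy as np
print(sensors.sense()); print([x for x in dir(r) if x[0]!='_'])
for n in("side","top"):
    s=optics.snapshot(n); cv2.imwrite(f"pics/{n}0.png",s["pixels"][:,:,::-1]); np.savez(f"pics/{n}0.npz",**s); print(n,s["mtx"].tolist(),s["R"].round(3).tolist(),s["t"].round(1))
E
```

```text
pics
{'time': 0.0, 'joint_pos': array([ 7.11379972e+01,  7.51543279e+00,  8.53285913e+01,  7.23087332e-04,
        8.72633980e+01, -4.89357387e+00]), 'qd': array([-0.01490225, -0.07328636,  0.07753811, -0.06389629, -0.05793054,
       -0.05287106]), 'joint_efforts': array([-1.58514515e-03, -5.69388878e+01, -5.00562251e+01, -5.38383358e-05,
        1.44779854e-02, -1.42601536e-05]), 'tool_pos': array([144.6312241 , 581.73517467, 230.24766135]), 'tcp_rot': array([-1.79893031e+02, -9.88322304e-03,  1.66031527e+02]), 'ft_force': array([-0.4180674 ,  0.61616794,  0.37057618]), 'wrist_torque': array([-0.00559924,  0.01478066, -0.04074295]), 'grip_force': 0.0, 'finger_gap': 85.38637017490018}
['PlanningError', 'pinch_z']
side [[348.89473924480257, 0.0, 255.92622587136438], [0.0, 348.89473924480257, 182.31125688768088], [0.0, 0.0, 1.0]] [[0.984, -0.18, 0.009], [-0.054, -0.342, -0.938], [0.171, 0.922, -0.346]] [-467.7  197.7  538.2]
top [[390.6758761494394, 0.0, 261.48361893904166], [0.0, 390.6758761494394, 196.61333463855655], [0.0, 0.0, 1.0]] [[0.01, -1.0, -0.006], [-0.987, -0.009, -0.158], [0.158, 0.008, -0.987]] [244.3 522.2 946.8]
```

View pics/top0.png

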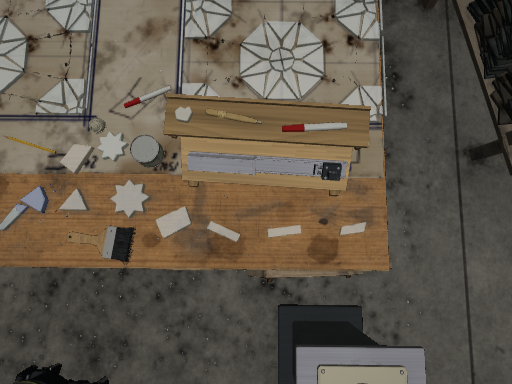

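View pics/side0.png

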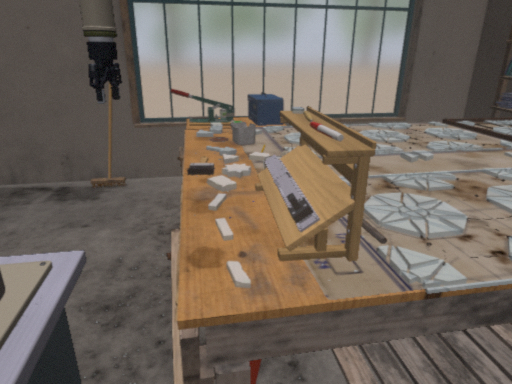

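The top view shows three white strips at about (223,231), (284,231) and (353,229). The channel runs from (187,160) to (345,172) and the dark stop is at (331,171). Next I'll measure contours and look at a zoomed crop.

```bash
cat > h.py <<'E'
import numpy as np,cv2
from bench import sensors, optics, job, r
from scipy.spatial.transform import Rotation as Ro
def ray(s,uv):
    R=np.array(s["R"]);t=np.array(s["t"]);c=-R.T@t
    d=R.T@np.linalg.inv(s["mtx"])@np.array([uv[0],uv[1],1.]);return c,d
def onz(s,uv,z):
    c,d=ray(s,uv);return c+d*(z-c[2])/d[2]
def proj(s,X):
    p=np.array(s["R"])@np.array(X,float)+s["t"];q=np.array(s["mtx"])@p;return q[:2]/q[2]
def tri(s1,u1,s2,u2):
    A=np.zeros((3,3));b=np.zeros(3)
    for s,u in((s1,u1),(s2,u2)):
        c,d=ray(s,u);d/=np.linalg.norm(d);P=np.eye(3)-np.outer(d,d);A+=P;b+=P@c
    return np.linalg.solve(A,b)
E
python3 - <<'E'
from h import *
s=dict(np.load("pics/top0.npz"));im=s["pixels"]
hsv=cv2.cvtColor(im,cv2.COLOR_RGB2HSV)
m=((hsv[...,1]<60)&(hsv[...,2]>140)).astype(np.uint8);m[:215]=0;m[250:]=0;m[:,:150]=0;m[:,385:]=0
cs,_=cv2.findContours(m,0,2)
for c in cs:
    if cv2.contourArea(c)<30:continue
    w=np.array([onz(s,p[0],13)[:2] for p in c],np.float32)
    print(cv2.contourArea(c),cv2.minAreaRect(w),cv2.contourArea(w),cv2.approxPolyDP(w,6,True).round().reshape(-1,2).tolist())
a=cv2.resize(im[135:245,175:375],None,fx=4,fy=4,interpolation=2)
cv2.imwrite("pics/c1.png",a[:,:,::-1])
E
```

```text
226.5 ((436.1405029296875, 190.98095703125), (20.997636795043945, 84.64470672607422), 7.674529075622559) 1494.8277857655194 [[446.0, 150.0], [440.0, 232.0], [422.0, 232.0], [431.0, 155.0]]
172.5 ((444.3434753417969, 13.296445846557617), (22.267587661743164, 66.93376159667969), 9.958429336547852) 1137.9181975832971 [[461.0, -18.0], [450.0, 39.0], [429.0, 45.0], [437.0, -12.0]]
218.5 ((434.3531188964844, 346.9421081542969), (82.6678466796875, 20.190671920776367), 66.48099517822266) 1446.186971750576 [[457.0, 382.0], [441.0, 387.0], [414.0, 311.0], [427.0, 306.0]]
460.0 ((457.7244567871094, 478.2994384765625), (50.520416259765625, 79.80535888671875), 27.657421112060547) 3080.6908145500347 [[463.0, 522.0], [420.0, 502.0], [456.0, 434.0], [474.0, 442.0], [474.0, 502.0]]
```

View pics/c1.png

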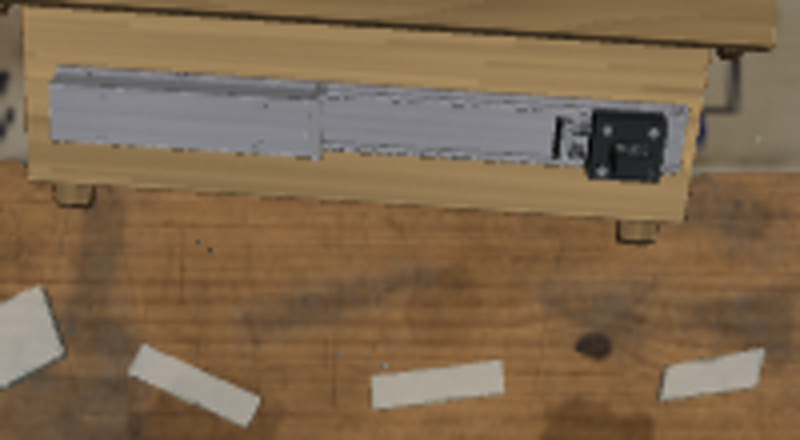

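The crop shows two parallel-sided broad strips at left (193,385) and middle (437,385), and the tapered sliver at right (712,375), so the sliver stays put. The cover runs from (50,85–140) to the mouth at about (320,88–158). The open channel ends at (688,107–175), with the fin on the block around (630,150).

```bash
python3 - <<'E'
from h import *
s=dict(np.load("pics/side0.npz"));im=s["pixels"]
a=cv2.resize(im[150:234,252:340],None,fx=7,fy=7,interpolation=2)
cv2.imwrite("pics/c2.png",a[:,:,::-1])
E
```

```text
(no output)
```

View pics/c2.png

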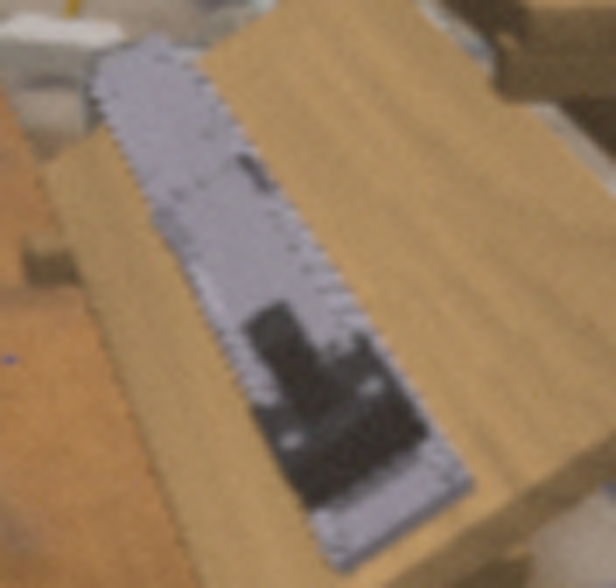

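The side crop shows the cover's far top corners at (92,82) and (165,38), the open-end flange corners at (345,572) and (470,485), and the top end of the dark fin near (268,315).

```bash
cat >> h.py <<'E'
def chan(ox,oy,oz,yaw):
    # channel frame -> world rotation
    return Ro.from_euler('ZY',[yaw,-35],degrees=True).as_matrix(),np.array([ox,oy,oz])
E
python3 - <<'E'
from h import *
from scipy.optimize import least_squares
T=dict(np.load("pics/top0.npz"));S=dict(np.load("pics/side0.npz"))
ct=lambda u,v:((u+.5)/4-.5+175,(v+.5)/4-.5+135)
cs=lambda u,v:((u+.5)/7-.5+252,(v+.5)/7-.5+150)
C=[(T,ct(52,85),(18.5,155,21)),(T,ct(50,141),(-18.5,155,21)),(T,ct(689,107),(22,-230,0)),(T,ct(683,175),(-22,-230,0)),
(S,cs(92,82),(-18.5,155,21)),(S,cs(165,38),(18.5,155,21)),(S,cs(345,570),(-22,-230,0)),(S,cs(470,485),(22,-230,0))]
def f(p):
    R,o=chan(*p);return np.concatenate([proj(s,R@np.array(X,float)+o)-uv for s,uv,X in C])
q=least_squares(f,[600,230,80,-3]);print(q.x,q.fun.reshape(-1,2).round(2))
R,o=chan(*q.x)
f2=lambda p:f([p[0],p[1],80,p[2]])
q2=least_squares(f2,[600,230,-3]);print(q2.x,q2.fun.reshape(-1,2).round(2))
# fin top near end, parked
print([ (proj(T,R@np.array([0,y,52.])+o)-[175,135])*4 for y in (-200,-180)],[(proj(S,R@np.array([0,y,52.])+o)-[252,150])*7 for y in (-200,-180)])
print([(proj(T,R@np.array([0,0,z.__float__()])+o)-[175,135])*4 for z in (0,21)])
E
```

```text
[596.62627678 272.40779401  76.99415003  -3.15024933] [[ 0.46 -0.2 ]
 [ 1.45  0.02]
 [-0.15 -0.29]
 [-1.22 -0.73]
 [-0.26  0.63]
 [-0.1  -0.48]
 [-1.29  0.25]
 [ 0.49 -0.69]]
[595.96693815 271.2781668   -3.16174492] [[ 0.68 -0.27]
 [ 1.66 -0.  ]
 [ 0.58 -0.31]
 [-0.51 -0.69]
 [-0.37 -0.25]
 [-0.19 -1.38]
 [-1.39 -0.87]
 [ 0.45 -1.86]]
[array([643.85911158, 167.68204047]), array([609.75947672, 165.55563179])] [array([274.13790695, 336.79469191]), array([258.37302997, 308.99377487])]
[array([309.5775833 , 114.71302881]), array([307.37983882, 127.16772786])]
```

```bash
cat >> h.py <<'E'
CR,CO=chan(596.4,272,78,-3.15)
def down(yaw): return Ro.from_euler('xyz',[180,0,yaw],degrees=True).as_matrix()
TC=CR@np.array([[0,1,0],[1,0,0],[0,0,-1.]])   # tool axes for work in the channel
def cp(x,y,z): return CO+CR@np.array([x,y,z],float)
def cur():
    s=sensors.sense();return np.array(s["tool_pos"]),Ro.from_euler('xyz',s["tcp_rot"],degrees=True).as_matrix(),s
def go(p,R,label=""):
    q,Q,s=cur();d=Q.T@(np.array(p)-q)/10;v=Ro.from_matrix(Q.T@R).as_rotvec(degrees=True)
    print(label,d.round(2).tolist(),v.round(1).tolist())
def inch():
    q,Q,s=cur();return CR.T@(q-CO)
E
python3 - <<'E'
from h import *
go([422,318.5,120],down(66.5),"aboveB"); go([440.3,160,120],down(97.7),"A")
E
```

```text
aboveB [-33.27, -18.83, 11.06] [-0.1, 0.1, 99.5]
A [-38.87, -33.77, 11.09] [-0.1, 0.1, 68.3]
```

>>> play_rows:
  motion:
    - [[-33.3,-18.8,11,0,0,99.5],[-33.3,-18.8,11,0,0,99.5],[-33.3,-18.8,11,0,0,99.5],[-33.3,-18.8,11,0,0,99.5],[-33.3,-18.8,11,0,0,99.5]]
  jaw: 0.55
  squeeze: 40

```text
time: 0.6
tool_pos: [320.1, 415.4, 161.3]
tcp_rot: [-180.0, 0.0, 122.7]
ft_force: [0.4, 1.3, -0.3]
finger_gap: 47.0
grip_force: 0.0
```

```bash
python3 - <<'E'
from h import *
go([422,318.5,90],down(66.5),"aboveB")
E
```

```text
aboveB [-13.66, 3.33, 7.13] [-0.0, 0.0, 56.2]
```

>>> play_rows:
  motion:
    - [[-13.7,3.3,7.1,0,0,56.2],[-13.7,3.3,7.1,0,0,56.2],[-13.7,3.3,7.1,0,0,56.2],[-13.7,3.3,7.1,0,0,56.2],[-13.7,3.3,7.1,0,0,56.2]]

```text
time: 1.1
tool_pos: [421.9, 317.8, 89.1]
tcp_rot: [-179.9, 0.1, 79.5]
ft_force: [-0.3, 0.1, 0.3]
finger_gap: 47.2
grip_force: 0.0
```

```bash
python3 - <<'E'
from h import *
go([422,318.5,25],down(66.5),"aboveB")
E
```

```text
aboveB [0.09, 0.01, 6.41] [-0.1, 0.2, 13.0]
```

>>> play_rows:
  motion:
    - [[0.1,0,0,0,0,8],[0.1,0,2,0,0,13],[0.1,0,4.5,0,0,13],[0.1,0,6.4,0,0,13],[0.1,0,6.4,0,0,13]]

```text
time: 1.6
tool_pos: [419.2, 319.6, 23.7]
tcp_rot: [-179.8, 0.3, 67.1]
ft_force: [-1.7, -0.7, 0.2]
finger_gap: 46.9
grip_force: 0.0
```

```bash
python3 - <<'E'
from h import *
s=optics.snapshot("side");t=optics.snapshot("top")
a=cv2.resize(s["pixels"][140:240,170:270],None,fx=5,fy=5,interpolation=2)
b=cv2.resize(t["pixels"][190:270,180:240],None,fx=5,fy=5,interpolation=2)
c=np.zeros((500,800,3),np.uint8);c[:,:500]=a;c[:400,500:]=b
cv2.imwrite("pics/p1.png",c[:,:,::-1])
q,Q,_=cur();print(q,(proj(s,q)-[170,140])*5,(proj(t,q)-[180,190])*5+[500,0])
E
```

```text
[421.48254989 321.05056875  27.01026112] [214.66954318 288.7018185 ] [764.06935468 228.2590086 ]
```

View pics/p1.png

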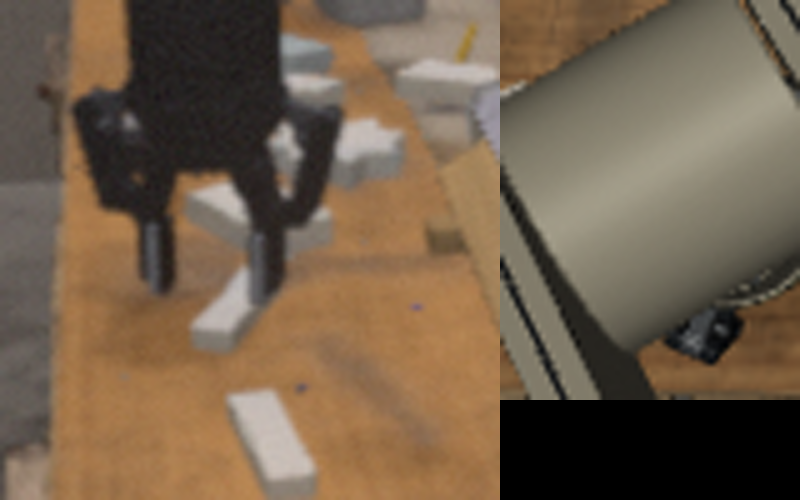

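Side crop: the fingertips are at (160,290) and (262,300), above the strip, whose near end is at about (192–238, 325–348). I'll cross-check the strip pose from the side view.

```bash
python3 - <<'E'
from h import *
s=dict(np.load("pics/side0.npz"));im=s["pixels"]
hsv=cv2.cvtColor(im,cv2.COLOR_RGB2HSV)
m=((hsv[...,1]<40)&(hsv[...,2]>130)).astype(np.uint8);m[:185]=0;m[290:]=0;m[:,:200]=0;m[:,255:]=0
cs,_=cv2.findContours(m,0,2)
for c in cs:
    if cv2.contourArea(c)<30:continue
    print(cv2.boundingRect(c),cv2.approxPolyDP(c,2,True).reshape(-1,2).tolist())
    m2=cv2.minAreaRect(np.array([onz(s,p[0],13)[:2] for p in c],np.float32));print(m2)
for nm,c,d in(("B",(434.4,347),(.399,.917)),("A",(436.1,191),(-.1335,.991))):
    n=(d[1],-d[0])
    print(nm,[proj(s,[c[0]+a*44*d[0]+b*12*n[0],c[1]+a*44*d[1]+b*12*n[1],13]).round(1).tolist() for a in(-1,1) for b in (-1,1)])
q,Q,_=cur();print(q)
E
```

```text
(227, 262, 23, 24) [[228, 262], [237, 284], [248, 285], [249, 279], [239, 263]]
((443.9921875, 5.512538909912109), (23.985347747802734, 77.47146606445312), 11.419432640075684)
(216, 219, 17, 19) [[216, 219], [223, 235], [231, 235], [224, 219]]
((435.19287109375, 182.0605926513672), (21.00185203552246, 89.20027923583984), 7.906099796295166)
(209, 194, 17, 13) [[225, 194], [218, 194], [209, 205], [215, 206]]
((433.2310485839844, 339.8257751464844), (85.26651763916016, 22.427228927612305), 67.29964447021484)
B [[207.2, 204.6], [216.1, 205.6], [218.4, 192.2], [226.7, 193.0]]
A [[222.7, 235.1], [233.6, 233.5], [214.3, 217.7], [224.2, 216.4]]
[421.48254989 321.05056875  27.01026112]
```

```bash
python3 - <<'E'
from h import *
go([421.5,317,6],down(66.8))
E
```

```text
[-0.37, 0.16, 2.1] [-0.0, 0.1, 0.3]
```

>>> play_rows:
  motion:
    - [[-0.3,0.1,0.6,0,0,0.3],[-0.4,0.2,1.2,0,0,0.3],[-0.4,0.2,1.7,0,0,0.3],[-0.4,0.2,1.9,0,0,0.3],[-0.4,0.2,1.9,0,0,0.3]]

```text
time: 2.2
tool_pos: [421.9, 316.7, 7.8]
tcp_rot: [-180.0, 0.0, 66.8]
ft_force: [-0.5, 0.2, -0.1]
finger_gap: 46.9
grip_force: 0.0
```

>>> play_rows:
  motion:
    - [[0,0,0,0,0,0],[0,0,0,0,0,0]]

```text
time: 2.4
tool_pos: [422.4, 317.0, 8.4]
tcp_rot: [180.0, -0.0, 66.8]
ft_force: [-0.4, -0.2, -0.5]
finger_gap: 46.6
grip_force: 0.0
```

>>> play_rows:
  motion:
    - [[0,0,0.3,0,0,0],[0,0,0.4,0,0,0],[0,0,0.4,0,0,0]]

```text
time: 2.7
tool_pos: [421.9, 316.7, 3.9]
tcp_rot: [-180.0, 0.0, 66.8]
ft_force: [0.2, 0.6, -0.6]
finger_gap: 46.9
grip_force: 0.0
```

>>> play_rows:
  motion:
    - [[0,0,0,0,0,0],[0,0,0,0,0,0],[0,0,0,0,0,0],[0,0,0,0,0,0],[0,0,0,0,0,0]]
  jaw: 0.1
  squeeze: 40

```text
time: 3.2
tool_pos: [422.4, 317.0, 4.4]
tcp_rot: [180.0, -0.0, 66.8]
ft_force: [-0.6, -0.1, 2.2]
finger_gap: 20.7
grip_force: 39.5
```

>>> play_rows:
  motion:
    - [[0,0,-1,0,0,0],[0,0,-3,0,0,0],[0,0,-6,0,0,0],[0,0,-9,0,0,0],[0,0,-11,0,0,0]]

```text
time: 3.7
tool_pos: [422.9, 317.3, 117.1]
tcp_rot: [179.9, -0.1, 66.8]
ft_force: [0.5, 0.1, -0.1]
finger_gap: 21.1
grip_force: 39.2
```

```bash
python3 - <<'E'
from h import *
print(sensors.sense()["finger_gap"],sensors.sense()["grip_force"],cp(0,-100,90))
go(cp(0,-100,90),TC)
E
```

```text
21.091745610118032 39.21179716475308 [539.36109837 174.98772181 151.72368399]
 [-8.48, 16.32, -3.45] [-34.5, 6.0, -19.5]
```

>>> play_rows:
  motion:
    - [[-1,2,-3.4,-6,1,-3],[-3,6,-3.4,-13,2.2,-7.5],[-5,10,-3.4,-20,3.5,-11.5],[-7,13.5,-3.4,-27,4.7,-15.5],[-8.2,15.7,-3.4,-32.5,5.6,-18.5]]

```text
time: 4.2
tool_pos: [534.8, 178.0, 149.0]
tcp_rot: [146.9, -0.0, 86.0]
ft_force: [0.1, -0.9, -1.1]
finger_gap: 20.9
grip_force: 39.3
```

>>> play_rows:
  motion:
    - [[-0.3,0.5,0.2,-2,0.4,-1],[-0.3,0.6,0,-2,0.4,-1],[-0.3,0.6,0,-2,0.4,-1]]

```text
time: 4.5
tool_pos: [539.1, 176.4, 152.5]
tcp_rot: [145.2, 0.0, 86.8]
ft_force: [0.6, -0.5, -0.3]
finger_gap: 21.0
grip_force: 39.3
```

```bash
cat > look.py <<'E'
from h import *
import sys
def look(name):
    q,Q,st=cur()
    s=optics.snapshot("side");t=optics.snapshot("top")
    c=np.zeros((560,800,3),np.uint8)
    a=cv2.resize(s["pixels"][140:240,245:335],None,fx=5,fy=5,interpolation=2)
    b=cv2.resize(t["pixels"][120:220,230:350],None,fx=2.9,fy=2.9,interpolation=2)
    c[:500,:450]=a;c[:b.shape[0],450:450+b.shape[1]]=b[:,:350]
    cv2.imwrite(f"pics/{name}.png",c[:,:,::-1]);np.savez(f"pics/{name}.npz",s=s,t=t)
    print("chan",inch().round(1),"gap",st["finger_gap"],"F",st["ft_force"])
look(sys.argv[1])
E
python3 look.py p2; python3 -c "
from h import *
go(cp(0,-100,30),TC)"
```

```text
chan [  0.5 -98.1  90.7] gap 21.008965994451096 F [ 0.59804271 -0.47855611 -0.34531092]
 [-0.19, -0.03, 6.07] [-0.1, -0.0, 0.1]
```

View pics/p2.png

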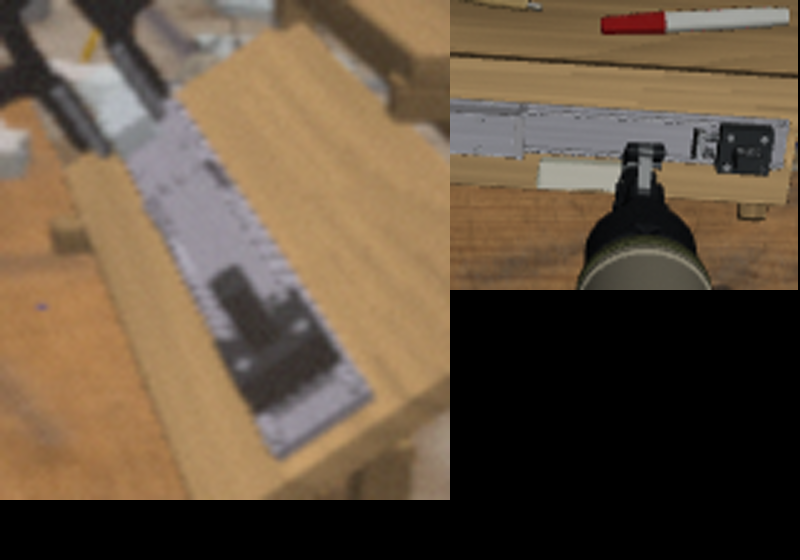

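The strip hangs parallel to the channel in the top inset, from (538,175) to the fingers at (642,160). It clears the stop at (745,150). Now I'll descend.

>>> play_rows:
  motion:
    - [[-0.1,0,1.5,0,0,0],[-0.2,0,3.5,0,0,0],[-0.2,0,5.5,0,0,0],[-0.2,0,7,0,0,0],[-0.2,0,7.6,0,0,0]]

```text
time: 5.1
tool_pos: [582.2, 172.0, 87.6]
tcp_rot: [145.3, 0.1, 86.9]
ft_force: [-0.1, -0.4, -2.2]
finger_gap: 21.2
grip_force: 39.3
```

```bash
python3 look.py p3; python3 -c "
from h import *
print(inch());go(cp(0,-100,8),TC)"
```

```text
chan [  -1.3 -100.7   13.5] gap 21.182289177710267 F [-0.06066304 -0.36435034 -2.16252709]
[  -1.32639903 -100.66569038   13.45857892]
 [0.07, 0.14, 0.55] [-0.3, 0.1, 0.1]
```

View pics/p3.png

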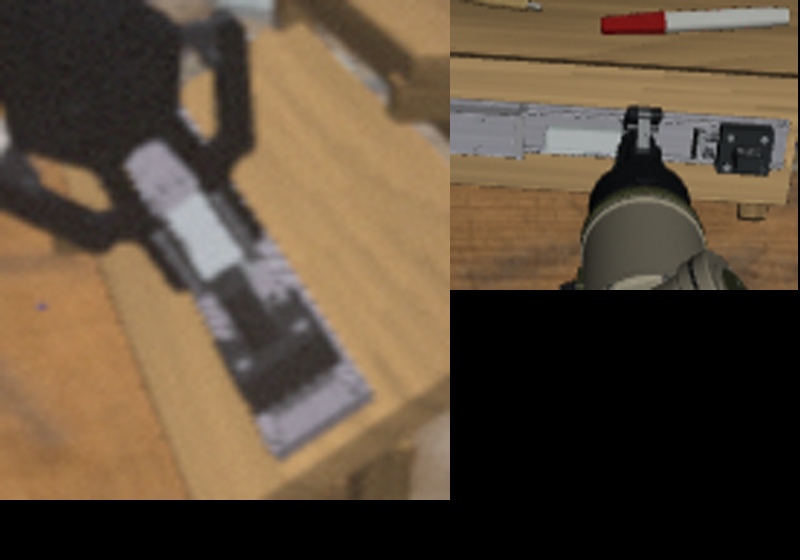

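The strip is over the open channel: the top inset shows it at (548–625,141) inside the flange edges at about v=111 and v=160. I'll measure its lateral offset numerically.

```bash
cat >> h.py <<'E'
def onc(s,uv,z):  # cast on channel plane z -> channel coords
    c,d=ray(s,uv);c=CR.T@(c-CO);d=CR.T@d;return c+d*(z-c[2])/d[2]
E
python3 - <<'E'
from h import *
t=np.load("pics/p3.npz",allow_pickle=True)["t"].item()
im=t["pixels"].astype(int)
for u in (270,276,282):
    print(u,[ (v,)+tuple(im[v,u]) for v in range(150,182)])
E
```

```text
270 [(150, np.int64(151), np.int64(125), np.int64(86)), (151, np.int64(154), np.int64(127), np.int64(88)), (152, np.int64(153), np.int64(126), np.int64(87)), (153, np.int64(160), np.int64(132), np.int64(92)), (154, np.int64(162), np.int64(135), np.int64(92)), (155, np.int64(157), np.int64(129), np.int64(89)), (156, np.int64(114), np.int64(104), np.int64(89)), (157, np.int64(129), np.int64(127), np.int64(132)), (158, np.int64(97), np.int64(97), np.int64(99)), (159, np.int64(140), np.int64(140), np.int64(144)), (160, np.int64(133), np.int64(133), np.int64(139)), (161, np.int64(130), np.int64(130), np.int64(136)), (162, np.int64(131), np.int64(132), np.int64(138)), (163, np.int64(130), np.int64(137), np.int64(135)), (164, np.int64(138), np.int64(146), np.int64(144)), (165, np.int64(164), np.int64(169), np.int64(168)), (166, np.int64(168), np.int64(172), np.int64(173)), (167, np.int64(165), np.int64(170), np.int64(170)), (168, np.int64(166), np.int64(170), np.int64(170)), (169, np.int64(167), np.int64(172), np.int64(172)), (170, np.int64(166), np.int64(171), np.int64(171)), (171, np.int6
[... 3152 characters left out ...]
(166), np.int64(171), np.int64(171)), (169, np.int64(166), np.int64(170), np.int64(171)), (170, np.int64(167), np.int64(172), np.int64(172)), (171, np.int64(166), np.int64(171), np.int64(171)), (172, np.int64(161), np.int64(165), np.int64(165)), (173, np.int64(125), np.int64(127), np.int64(130)), (174, np.int64(109), np.int64(91), np.int64(69)), (175, np.int64(147), np.int64(122), np.int64(84)), (176, np.int64(151), np.int64(124), np.int64(85)), (177, np.int64(153), np.int64(127), np.int64(88)), (178, np.int64(152), np.int64(125), np.int64(87)), (179, np.int64(147), np.int64(122), np.int64(83)), (180, np.int64(80), np.int64(66), np.int64(46)), (181, np.int64(21), np.int64(18), np.int64(15))]
```

```bash
python3 - <<'E'
from h import *
t=np.load("pics/p3.npz",allow_pickle=True)["t"].item()
print("flange up",onc(t,(276,156.4),0),"low",onc(t,(276,173.4),0))
print("strip",onc(t,(276,164.5),22),onc(t,(276,172.4),22)); print("front end",onc(t,((547-450)/2.9+230,168),22),inch())
E
```

```text
flange up [ 22.76443583 -56.5917183    0.        ] low [-22.03203621 -59.54775469   0.        ]
strip [ 10.14672347 -57.6267072   22.        ] [-10.33469692 -58.97823827  22.        ]
front end [ -0.90224133 -27.90471921  22.        ] [  -1.32639903 -100.66569038   13.45857892]
```

>>> play_rows:
  motion:
    - [[0,0.1,0.2,0,0,0],[0,0.1,0.4,0,0,0],[0,0.1,0.55,0,0,0],[0,0.1,0.65,0,0,0],[0,0.1,0.65,0,0,0]]

```text
time: 5.7
tool_pos: [586.7, 171.6, 84.4]
tcp_rot: [145.2, 0.1, 86.9]
ft_force: [-0.4, -0.6, -0.9]
finger_gap: 20.9
grip_force: 39.3
```

```bash
python3 -c "
from h import *
print(inch(),CR.T@sensors.sense()['ft_force'])"
```

```text
[   0.25445775 -100.82268595    7.61550441] [-0.77740932 -0.66544345 -0.54225215]
```

>>> play_rows:
  motion:
    - [[0,0,0.1,0,0,0],[0,0,0.2,0,0,0],[0,0,0.25,0,0,0],[0,0,0.25,0,0,0]]

```text
time: 6.1
tool_pos: [587.5, 171.6, 83.8]
tcp_rot: [145.2, 0.1, 86.9]
ft_force: [-40.3, -4.0, 33.5]
finger_gap: 20.8
grip_force: 62.8
```

```bash
python3 -c "
from h import *
print(inch(),CR.T@sensors.sense()['ft_force'])"
```

```text
[   0.56989254 -100.76306686    6.70244569] [-13.52497382  -6.20125984  50.41681052]
```

>>> play_rows:
  motion:
    - [[0,0,-0.14,0,0,0],[0,0,-0.14,0,0,0],[0,0,-0.14,0,0,0]]

```text
time: 6.4
tool_pos: [587.4, 171.7, 84.1]
tcp_rot: [145.1, 0.1, 86.9]
ft_force: [-12.1, -0.5, 10.6]
finger_gap: 21.0
grip_force: 49.0
```

```bash
python3 - <<'E'
from h import *
print(inch(),CR.T@sensors.sense()['ft_force'])
t=optics.snapshot("top");im=t["pixels"].astype(int)
for u in (270,276,282): print(u,[int(im[v,u,0]) for v in range(154,178)])
for v in (165,167,169): print(v,[int(im[v,u,1]-im[v,u,2]) for u in range(255,275)],[int(im[v,u,0]) for u in range(255,275)])
E
```

```text
[   0.66710346 -100.59201274    6.97360688] [-3.78078565 -1.21151369 15.5639169 ]
270 [162, 156, 114, 128, 98, 140, 133, 128, 131, 163, 166, 167, 167, 165, 166, 167, 167, 113, 140, 124, 150, 151, 151, 149]
276 [166, 158, 145, 128, 121, 126, 131, 126, 130, 157, 165, 166, 167, 167, 166, 167, 167, 110, 123, 109, 148, 152, 152, 152]
282 [164, 163, 160, 116, 128, 116, 136, 131, 129, 142, 166, 166, 167, 167, 167, 167, 167, 119, 108, 132, 111, 148, 151, 153]
165 [-4, -6, -6, -7, -5, -6, -7, -4, 1, 0, 0, 0, 0, 0, 0, 1, 0, 1, 1, 0] [129, 131, 132, 131, 131, 131, 130, 115, 145, 167, 166, 166, 166, 166, 166, 167, 166, 166, 166, 166]
167 [-4, -6, -6, -6, -6, -6, -5, -2, 1, 0, -1, -1, -1, 0, 0, 0, 0, 0, -1, 0] [121, 129, 129, 129, 128, 129, 128, 106, 144, 166, 165, 166, 166, 166, 166, 165, 166, 166, 167, 167]
169 [-3, -6, -6, -6, -6, -6, -6, 0, 2, -1, 0, -1, 0, 0, -1, -1, -1, 0, -1, 0] [107, 130, 131, 130, 131, 131, 132, 135, 145, 167, 167, 167, 167, 167, 167, 167, 167, 167, 167, 167]
```

>>> play_rows:
  motion:
    - [[0.2,0,-0.06,0,0,0],[1,0,-0.06,0,0,0],[1.8,0,-0.06,0,0,0],[2.6,0,-0.06,0,0,0],[3.0,0,-0.06,0,0,0]]

```text
time: 6.95
tool_pos: [588.8, 201.9, 84.0]
tcp_rot: [145.2, 0.1, 86.9]
ft_force: [-3.7, -4.9, 5.0]
finger_gap: 20.7
grip_force: 43.0
```

```bash
python3 -c "
from h import *
print(inch(),CR.T@sensors.sense()['ft_force'])"
```

```text
[  0.43204029 -70.38420544   7.05150491] [ 0.0593806  -5.05446636  6.07601587]
```

>>> play_rows:
  motion:
    - [[0.7,0,0,0,0,0],[1.6,0,0,0,0,0],[2.5,0,0,0,0,0],[3.4,0,0,0,0,0],[4.1,0,0,0,0,0]]

```text
time: 7.45
tool_pos: [590.9, 242.5, 83.8]
tcp_rot: [145.2, 0.1, 86.9]
ft_force: [-4.8, -5.6, 5.3]
finger_gap: 21.1
grip_force: 43.7
```

```bash
python3 -c "
from h import *
print(inch(),CR.T@sensors.sense()['ft_force'])"
```

```text
[  0.19976888 -29.7177551    7.00140978] [-0.5987149  -5.83949402  6.91214671]
```

>>> play_rows:
  motion:
    - [[0,0,-0.03,0,0,0],[0,0,-0.03,0,0,0],[0,0,-0.03,0,0,0],[0,0,-0.03,0,0,0],[0,0,-0.1,0,0,0]]
  jaw: 0.5

```text
time: 7.95
tool_pos: [590.2, 242.2, 84.4]
tcp_rot: [145.2, 0.1, 86.9]
ft_force: [-0.8, 0.4, -0.2]
finger_gap: 43.0
grip_force: 0.0
```

>>> play_rows:
  motion:
    - [[0,0,-1,0,0,0],[0,0,-3,0,0,0],[0,0,-6,0,0,0],[0,0,-9,0,0,0],[0,0,-11,0,0,0]]

```text
time: 8.45
tool_pos: [526.9, 246.4, 177.5]
tcp_rot: [145.1, -0.0, 86.9]
ft_force: [1.2, 0.5, 0.8]
finger_gap: 42.4
grip_force: 0.0
```

```bash
python3 - <<'E'
from h import *
print(inch(),CR.T@sensors.sense()['ft_force'],sensors.sense()['finger_gap'])
go([440.3,160-2,100],down(97.7),"A")
t=optics.snapshot("top");np.savez("pics/p4.npz",t=t);im=t["pixels"]
cv2.imwrite("pics/p4.png",cv2.resize(im[140:200,225:355],None,fx=6,fy=6,interpolation=2)[:,:,::-1])
E
```

```text
[  1.42505504 -29.36104634 120.49830207] [ 1.46271173  0.52104022 -0.01524994] 42.4351286558406
A [-9.29, -11.14, 1.67] [34.8, 3.3, -10.4]
```

View pics/p4.png

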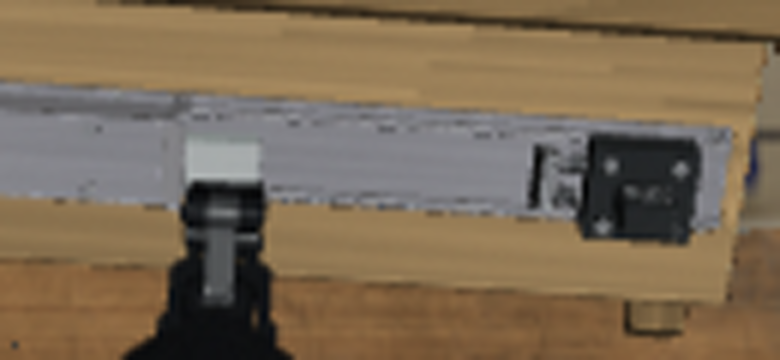

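The first strip sits in the channel under the cover with its tail visible from (185,160) to (261,160). The free pad face is at about (533,180), which leaves a gap of roughly 108 mm.

>>> play_rows:
  motion:
    - [[-1,-1.5,0.3,6,0.6,-2],[-3,-3.7,0.6,13,1.3,-4],[-5,-6,1,20.5,2,-6],[-7,-8.5,1.3,27.5,2.6,-8.2],[-8.6,-10.3,1.6,32.8,3.1,-9.8]]

```text
time: 9.0
tool_pos: [447.1, 163.2, 103.1]
tcp_rot: [178.3, 0.1, 97.1]
ft_force: [1.0, -0.8, -0.9]
finger_gap: 42.8
grip_force: 0.0
```

```bash
python3 - <<'E'
from h import *
go([440.3,160-2,30],down(97.7),"A")
t=np.load("pics/p4.npz",allow_pickle=True)["t"].item()
p=lambda u,v:((u+.5)/6-.5+225,(v+.5)/6-.5+140)
print("rear",onc(t,p(261,162),15),"pad top",onc(t,p(533,160),16), "fin top",onc(t,p(655,190),54),"block ends",onc(t,p(588,190),24),onc(t,p(695,190),24))
E
```

```text
A [-0.42, -0.96, 7.29] [1.7, 0.1, -0.6]
rear [  0.75619312 -38.86645929  15.        ] pad top [   9.29705643 -148.29978427   16.        ] fin top [  14.65388505 -192.05725615   54.        ] block ends [   0.99626029 -170.66515203   24.        ] [   3.85082133 -213.18978653   24.        ]
```

>>> play_rows:
  motion:
    - [[-0.2,-0.5,1.5,1.7,0,-0.6],[-0.5,-1,3.5,1.7,0,-0.6],[-0.5,-1,5.5,1.7,0,-0.6],[-0.5,-1,7.1,1.7,0,-0.6],[-0.5,-1,7.8,1.7,0,-0.6]]

```text
time: 9.5
tool_pos: [439.7, 157.5, 23.0]
tcp_rot: [179.9, 0.2, 97.6]
ft_force: [-0.0, 0.6, -0.3]
finger_gap: 42.5
grip_force: 0.0
```

>>> play_rows:
  motion:
    - [[0,0,0,0,0,0],[0,0,0,0,0,0],[0,0,0,0,0,0]]

```text
time: 9.8
tool_pos: [441.8, 158.2, 25.9]
tcp_rot: [179.7, 0.2, 97.7]
ft_force: [0.8, 0.2, 1.1]
finger_gap: 42.4
grip_force: 0.0
```

```bash
python3 - <<'E'
from h import *
q,Q,_=cur();print(q)
go([440.5,157,3.8],down(97.7),"A")
E
```

```text
[441.78053892 158.16883517  25.88934732]
A [-0.09, -0.15, 2.21] [0.3, 0.2, -0.0]
```

>>> play_rows:
  motion:
    - [[-0.1,-0.1,0.7,0,0,0],[-0.1,-0.1,1.4,0,0,0],[-0.1,-0.1,2,0,0,0],[-0.1,-0.1,2.15,0,0,0],[-0.1,-0.1,2.15,0,0,0]]

```text
time: 10.3
tool_pos: [439.6, 156.6, 2.6]
tcp_rot: [179.9, 0.2, 97.6]
ft_force: [0.6, 0.3, 0.7]
finger_gap: 42.5
grip_force: 0.0
```

>>> play_rows:
  motion:
    - [[0,0,0,0,0,0],[0,0,0,0,0,0],[0,0,0,0,0,0],[0,0,0,0,0,0],[0,0,0,0,0,0]]
  jaw: 0.1
  squeeze: 40

```text
time: 10.8
tool_pos: [440.5, 156.8, 3.6]
tcp_rot: [179.7, 0.2, 97.6]
ft_force: [-0.8, 0.7, 2.8]
finger_gap: 20.7
grip_force: 39.6
```

>>> play_rows:
  motion:
    - [[0,0,-1,0,0,0],[0,0,-3,0,0,0],[0,0,-6,0,0,0],[0,0,-9,0,0,0],[0,0,-11,0,0,0]]

```text
time: 11.3
tool_pos: [440.4, 157.3, 116.1]
tcp_rot: [179.7, 0.2, 97.6]
ft_force: [0.8, 0.5, -0.7]
finger_gap: 20.8
grip_force: 39.3
```

```bash
python3 - <<'E'
from h import *
go(cp(0,-124,90),TC)
E
```

```text
[-1.93, 9.62, -3.5] [-34.5, -3.1, 10.5]
```

>>> play_rows:
  motion:
    - [[0,1,-3.5,-6,-0.5,1.8],[-0.4,3,-3.5,-13,-1.2,4],[-0.9,5.3,-3.5,-20,-1.8,6.1],[-1.4,7.6,-3.5,-27.5,-2.5,8.4],[-1.8,9,-3.5,-32.7,-2.9,10]]

```text
time: 11.8
tool_pos: [531.7, 151.5, 149.6]
tcp_rot: [146.6, 0.1, 87.3]
ft_force: [-0.9, -1.1, -1.3]
finger_gap: 21.1
grip_force: 39.4
```

>>> play_rows:
  motion:
    - [[0,0.2,0,-1.8,0,0.5],[0,0.2,0,-1.8,0,0.5],[0,0.2,0,-1.8,0,0.5]]

```text
time: 12.1
tool_pos: [532.6, 151.3, 150.1]
tcp_rot: [145.2, -0.1, 87.0]
ft_force: [-0.4, 0.4, -0.3]
finger_gap: 21.2
grip_force: 39.4
```

```bash
python3 - <<'E'
from h import *
print(inch()); go(cp(0.3,-124,14),TC)
t=optics.snapshot("top");im=t["pixels"].astype(int)
d=im[...,0]-im[...,2]
m=((np.abs(d)<9)&(im[...,0]>140)).astype(np.uint8);m[:150]=0;m[200:]=0;m[:,:240]=0;m[:,345:]=0
for c in cv2.findContours(m,0,2)[0]:
    if cv2.contourArea(c)>20: print(cv2.boundingRect(c),cv2.minAreaRect(c))
E
```

```text
[  -5.39088895 -123.99911416   91.83195201]
 [-0.02, 0.6, 7.78] [-0.2, -0.2, 0.0]
(256, 163, 13, 10) ((261.6402587890625, 167.73782348632812), (12.25790023803711, 8.61366081237793), 6.340191841125488)
```

>>> play_rows:
  motion:
    - [[0,0.3,1.5,0,0,0],[0,0.6,3.2,0,0,0],[0,0.6,4.6,0,0,0],[0,0.6,5.8,0,0,0],[0,0.6,6.2,0,0,0]]

```text
time: 12.65
tool_pos: [573.3, 148.8, 101.4]
tcp_rot: [145.3, -0.1, 86.9]
ft_force: [0.5, 0.5, -0.6]
finger_gap: 21.0
grip_force: 39.4
```

```bash
python3 - <<'E'
from h import *
print(inch()); go(cp(0.3,-124,10),TC)
t=optics.snapshot("top");np.savez("pics/p5.npz",t=t);im=t["pixels"].astype(int)
p=inch();zt=p[2]-3.6+13
print("expect front/ mid px",proj(t,cp(p[0],p[1]+73,zt)),proj(t,cp(p[0],p[1]+35,zt)))
d=im[...,1]-im[...,2]
m=((d>-4)&(d<9)&(im[...,0]>145)).astype(np.uint8);m[:150]=0;m[190:]=0;m[:,:240]=0;m[:,345:]=0
for c in cv2.findContours(m,0,2)[0]:
    if cv2.contourArea(c)>15: print(cv2.boundingRect(c),cv2.minAreaRect(c))
for u in (278,284,290): print(u,[tuple(map(int,im[v,u])) for v in range(160,180,2)])
E
```

```text
[ 1.09998344e-01 -1.24281901e+02  2.85144867e+01]
 [0.02, 0.03, 1.85] [-0.3, -0.1, 0.0]
expect front/ mid px [273.00387946 170.74210507] [288.92910988 171.73358564]
(272, 167, 27, 9) ((285.0, 170.50001525878906), (26.01174545288086, 7.610151290893555), 3.5763344764709473)
(256, 163, 12, 10) ((261.5, 167.5), (9.0, 11.0), 90.0)
278 [(114, 113, 118), (130, 130, 137), (130, 130, 136), (137, 145, 143), (167, 171, 170), (167, 172, 172), (165, 170, 170), (172, 170, 159), (152, 127, 90), (150, 124, 85)]
284 [(130, 129, 134), (130, 130, 135), (131, 131, 138), (128, 135, 134), (166, 171, 171), (167, 173, 172), (163, 167, 167), (170, 170, 163), (148, 123, 87), (153, 127, 87)]
290 [(140, 140, 146), (126, 126, 131), (133, 134, 140), (130, 136, 135), (167, 170, 170), (168, 172, 172), (164, 170, 169), (160, 164, 160), (148, 124, 88), (155, 128, 89)]
```

>>> play_rows:
  motion:
    - [[0,0,0.6,0,0,0],[0,0,1.2,0,0,0],[0,0,1.6,0,0,0],[0,0,1.85,0,0,0],[0,0,1.85,0,0,0]]

```text
time: 13.2
tool_pos: [583.6, 148.7, 86.8]
tcp_rot: [145.2, -0.1, 87.0]
ft_force: [0.8, -0.1, -0.6]
finger_gap: 20.9
grip_force: 39.4
```

>>> play_rows:
  motion:
    - [[0,0,0,0,0,0],[0,0,0.05,0,0,0],[0,0,0.1,0,0,0],[0,0,0.1,0,0,0]]

```text
time: 13.6
tool_pos: [584.2, 148.7, 86.4]
tcp_rot: [145.2, -0.1, 87.0]
ft_force: [0.9, 1.0, -0.5]
finger_gap: 20.7
grip_force: 39.4
```

```bash
cat > st.py <<'E'
from h import *
s=sensors.sense();print(inch().round(2),(CR.T@s['ft_force']).round(1),s['finger_gap'],s['time'])
E
python3 st.py
```

```text
[   0.44 -123.73    9.97] [ 0.4  1.  -0.9] 20.68562378691806 13.6
```

>>> play_rows:
  motion:
    - [[0,0,0.1,0,0,0],[0,0,0.2,0,0,0],[0,0,0.3,0,0,0],[0,0,0.3,0,0,0]]

```text
time: 14.0
tool_pos: [585.9, 148.6, 84.0]
tcp_rot: [145.2, -0.1, 87.0]
ft_force: [-6.4, -0.1, 5.2]
finger_gap: 20.6
grip_force: 44.4
```

```bash
python3 st.py
```

```text
[   0.43 -123.77    7.08] [-2.2 -0.4  8. ] 20.565429285199926 14.0
```

>>> play_rows:
  motion:
    - [[0.2,0,-0.03,0,0,0],[0.5,0,-0.03,0,0,0],[0.8,0,-0.03,0,0,0],[1.1,0,-0.03,0,0,0],[1.4,0,-0.03,0,0,0]]
  squeeze: 25

```text
time: 14.5
tool_pos: [586.5, 162.8, 84.0]
tcp_rot: [145.2, -0.1, 87.0]
ft_force: [-1.5, -1.2, 0.2]
finger_gap: 21.0
grip_force: 40.2
```

```bash
python3 st.py
```

```text
[   0.25 -109.59    7.18] [-1.1 -1.2  1. ] 20.96234850102293 14.5
```

>>> play_rows:
  motion:
    - [[0.7,0,0,0,0,0],[1.5,0,0,0,0,0],[2.3,0,0,0,0,0],[3.1,0,0,0,0,0],[3.8,0,0,0,0,0]]
  jaw: 0.1
  squeeze: 25

```text
time: 15.0
tool_pos: [588.5, 201.6, 84.2]
tcp_rot: [145.2, -0.1, 87.0]
ft_force: [0.6, -1.3, -1.2]
finger_gap: 21.1
grip_force: 39.4
```

```bash
python3 st.py; python3 - <<'E'
from h import *
t=optics.snapshot("top");im=t["pixels"].astype(int)
d=im[...,1]-im[...,2]
m=((d>-4)&(d<9)&(im[...,0]>145)).astype(np.uint8);m[:150]=0;m[190:]=0;m[:,:240]=0;m[:,345:]=0
for c in cv2.findContours(m,0,2)[0]:
    if cv2.contourArea(c)>10: print(cv2.boundingRect(c),cv2.minAreaRect(c))
E
```

```text
[  0.23 -70.75   7.35] [-0.1 -1.2 -1.4] 21.12251136031993 15.0
(256, 162, 21, 10) ((265.7918395996094, 166.3307647705078), (20.08580780029297, 8.421069145202637), 3.5763344764709473)
```

>>> play_rows:
  motion:
    - [[0,0,0,0,0,0],[0,0,0,0,0,0]]
  jaw: 0.35
  squeeze: 20

```text
time: 15.25
tool_pos: [588.6, 200.7, 84.3]
tcp_rot: [145.2, -0.1, 87.0]
ft_force: [0.2, -0.2, 0.8]
finger_gap: 29.9
grip_force: 0.0
```

>>> play_rows:
  motion:
    - [[0,0,0,0,0,0],[0,0,0,0,0,0],[0,0,0,0,0,0],[0,0,0,0,0,0],[0,0,0,0,0,0]]
  jaw: 0.1
  squeeze: 20

```text
time: 15.75
tool_pos: [588.4, 200.4, 84.3]
tcp_rot: [145.2, -0.1, 86.9]
ft_force: [-5.6, 1.4, 4.1]
finger_gap: 21.7
grip_force: 19.4
```

>>> play_rows:
  motion:
    - [[0.08,0,0,0,0,0],[0.16,0,0,0,0,0],[0.24,0,0,0,0,0],[0.32,0,0,0,0,0],[0.4,0,0,0,0,0]]

```text
time: 16.25
tool_pos: [588.8, 203.2, 84.5]
tcp_rot: [145.2, -0.0, 86.9]
ft_force: [-5.5, -7.7, 7.1]
finger_gap: 21.6
grip_force: 19.6
```

```bash
python3 st.py
```

```text
[  0.61 -69.1    7.45] [-0.1 -8.   8.7] 21.593072869192863 16.25
```

>>> play_rows:
  motion:
    - [[0,0,-0.04,0,0,0],[0,0,-0.04,0,0,0],[0.05,0,-0.04,0,0,0],[0.1,0,-0.04,0,0,0]]

```text
time: 16.65
tool_pos: [588.5, 205.5, 84.4]
tcp_rot: [145.2, -0.1, 87.0]
ft_force: [-0.8, -0.5, -0.7]
finger_gap: 21.7
grip_force: 19.4
```

```bash
python3 st.py
```

```text
[  0.17 -66.81   7.66] [-1.  -0.5 -0.1] 21.74599692108346 16.65
```

>>> play_rows:
  motion:
    - [[0.1,0,-0.01,0,0,0],[0.2,0,-0.01,0,0,0],[0.3,0,-0.01,0,0,0],[0.4,0,-0.01,0,0,0],[0.5,0,-0.01,0,0,0]]

```text
time: 17.15
tool_pos: [588.7, 210.7, 84.6]
tcp_rot: [145.2, -0.1, 87.0]
ft_force: [-0.2, -1.8, -0.1]
finger_gap: 21.6
grip_force: 19.4
```

>>> play_rows:
  motion:
    - [[0.1,0,0,0,0,0],[0.2,0,0,0,0,0],[0.3,0,0,0,0,0],[0.4,0,0,0,0,0],[0.5,0,0,0,0,0]]

```text
time: 17.65
tool_pos: [588.8, 214.1, 84.2]
tcp_rot: [145.2, 0.0, 86.9]
ft_force: [0.3, -11.8, 0.9]
finger_gap: 21.6
grip_force: 19.4
```

>>> play_rows:
  motion:
    - [[0,0,0,0,0,0],[0,0,0,0,0,0],[0.05,0,0,0,0,0],[0.05,0,0,0,0,0]]

```text
time: 18.05
tool_pos: [588.8, 214.2, 84.1]
tcp_rot: [145.2, 0.0, 86.8]
ft_force: [0.5, -10.3, 2.0]
finger_gap: 21.6
grip_force: 19.6
```

```bash
python3 st.py; python3 - <<'E'
from h import *
t=optics.snapshot("top");np.savez("pics/p6.npz",t=t);im=t["pixels"].astype(int)
d=im[...,1]-im[...,2]
m=((d>-4)&(d<9)&(im[...,0]>145)).astype(np.uint8);m[:150]=0;m[190:]=0;m[:,:240]=0;m[:,345:]=0
for c in cv2.findContours(m,0,2)[0]:
    if cv2.contourArea(c)>10: print(cv2.boundingRect(c),cv2.minAreaRect(c))
cv2.imwrite("pics/p6.png",cv2.resize(im[140:200,225:355].astype(np.uint8),None,fx=6,fy=6,interpolation=2)[:,:,::-1])
E
```

```text
[ -0.08 -58.18   7.53] [  2.  -10.2   1. ] 21.59692194779612 18.05
(256, 163, 15, 8) ((263.0, 166.5), (7.0, 14.0), 90.0)
```

Holding position and feeling a steady 10 N with no motion: the row is against the block (front at about 106 mm past the mouth). Now I'll release and lift.

>>> play_rows:
  motion:
    - [[-0.1,0,0,0,0,0],[-0.15,0,0,0,0,0],[-0.15,0,0,0,0,0],[-0.15,0,0,0,0,0],[-0.15,0,0,0,0,0]]
  jaw: 0.5

```text
time: 18.6
tool_pos: [589.0, 214.8, 84.8]
tcp_rot: [145.1, -0.1, 87.0]
ft_force: [-0.7, 0.3, -0.5]
finger_gap: 42.7
grip_force: 0.0
```

>>> play_rows:
  motion:
    - [[0,0,-1,0,0,0],[0,0,-3,0,0,0],[0,0,-5.5,0,0,0],[0,0,-7.5,0,0,0],[0,0,-8.5,0,0,0]]

```text
time: 19.1
tool_pos: [540.4, 217.6, 157.0]
tcp_rot: [145.0, -0.2, 87.0]
ft_force: [0.4, -0.7, 0.5]
finger_gap: 42.4
grip_force: 0.0
```

```bash
python3 st.py; python3 - <<'E'
from h import *
t=optics.snapshot("top");np.savez("pics/p7.npz",t=t);im=t["pixels"].astype(int)
d=im[...,1]-im[...,2]
m=((d>-4)&(d<9)&(im[...,0]>145)).astype(np.uint8);m[:150]=0;m[190:]=0;m[:,:240]=0;m[:,345:]=0
for c in cv2.findContours(m,0,2)[0]:
    if cv2.contourArea(c)>10:
        b=cv2.boundingRect(c);print(b,onc(t,(b[0]-.5,b[1]+b[3]/2),15),onc(t,(b[0]+b[2]-.5,b[1]+b[3]/2),15))
for v in (164,166): print([int(im[v,u,0]) for u in range(272,290)])
cv2.imwrite("pics/p7.png",cv2.resize(im[140:200,225:355].astype(np.uint8),None,fx=6,fy=6,interpolation=2)[:,:,::-1])
go(cp(0.5,-192,80),TC)
E
```

```text
[  1.94 -57.35  95.07] [ 0.7 -0.7  0.1] 42.3868188738027 19.1
(256, 163, 24, 9) [-3.67924228 -8.32899242 15.        ] [  0.21502903 -66.75515122  15.        ]
[162, 162, 161, 162, 162, 161, 164, 143, 130, 130, 131, 131, 131, 132, 132, 131, 132, 132]
[52, 67, 69, 70, 96, 96, 96, 85, 72, 73, 100, 129, 129, 129, 129, 129, 130, 129]
 [-13.5, -0.21, 1.5] [0.0, -0.3, -0.0]
```

View pics/p7.png

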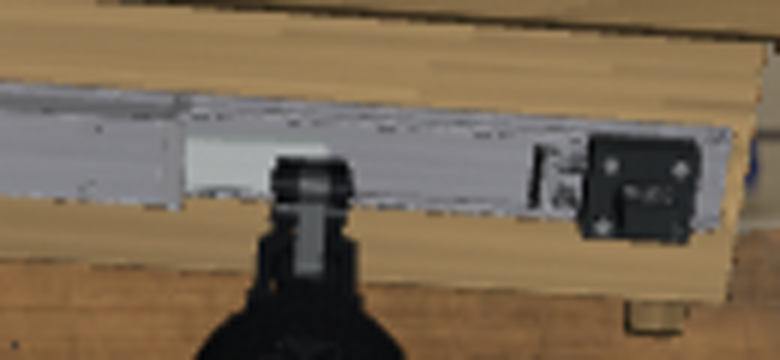

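The row's tail ends at (328,155), about y = -67 to -70 mm. The pad face at (533,180) is about -149 mm, so roughly 80 mm of travel remains. Next is the fin.

>>> play_rows:
  motion:
    - [[-2,0,0,0,0,0],[-6,0,0,0,0,0],[-10,0,0,0,0,0],[-12.8,0,0,0,0,0],[-13.5,0,0.5,0,0,0]]

```text
time: 19.65
tool_pos: [536.2, 79.5, 150.1]
tcp_rot: [145.1, -0.1, 86.8]
ft_force: [0.6, 0.3, -0.1]
finger_gap: 42.9
grip_force: 0.0
```

>>> play_rows:
  motion:
    - [[0,0,0.5,0,0,0],[0,0,0.5,0,0,0],[0,0,0.5,0,0,0]]

```text
time: 19.95
tool_pos: [538.8, 82.8, 145.2]
tcp_rot: [145.2, -0.1, 87.0]
ft_force: [-0.5, -0.4, -0.2]
finger_gap: 42.4
grip_force: 0.0
```

```bash
python3 st.py; python3 - <<'E'
from h import *
go(cp(0.5,-192,31),TC)
E
```

```text
[   0.   -192.05   82.08] [-0.5 -0.4  0.1] 42.36046085409991 19.95
 [-0.01, 0.07, 5.11] [-0.2, -0.2, 0.1]
```

>>> play_rows:
  motion:
    - [[0,0,1,0,0,0],[0,0,2.4,0,0,0],[0,0,3.8,0,0,0],[0,0,4.7,0,0,0],[0,0,5,0,0,0]]

```text
time: 20.45
tool_pos: [567.2, 81.6, 103.5]
tcp_rot: [145.3, -0.1, 87.1]
ft_force: [-0.2, -0.0, 0.1]
finger_gap: 42.6
grip_force: 0.0
```

>>> play_rows:
  motion:
    - [[0,0,0,0,0,0],[0,0,0,0,0,0],[0,0,0,0,0,0],[0,0,0,0,0,0],[0,0,0,0,0,0]]
  jaw: 0.02
  squeeze: 50

```text
time: 20.95
tool_pos: [567.0, 81.0, 105.0]
tcp_rot: [145.2, -0.2, 87.0]
ft_force: [-3.9, 2.0, 0.7]
finger_gap: 13.2
grip_force: 48.8
```

>>> play_rows:
  motion:
    - [[0,0,0,0,0,0],[0,0,0,0,0,0]]

```text
time: 21.15
tool_pos: [567.0, 81.1, 105.0]
tcp_rot: [145.2, -0.2, 87.0]
ft_force: [-4.8, 2.9, 0.9]
finger_gap: 13.6
grip_force: 48.8
```

```bash
python3 st.py
```

```text
[-1.0000e-02 -1.9228e+02  3.2930e+01] [-3.6  2.6  3.6] 13.567393219405101 21.15
```

>>> play_rows:
  motion:
    - [[0.4,0,0,0,0,0],[1.2,0,0,0,0,0],[2,0,0,0,0,0],[2.8,0,0,0,0,0],[3.4,0,0,0,0,0]]

```text
time: 21.65
tool_pos: [568.8, 113.0, 105.0]
tcp_rot: [145.2, 0.0, 86.9]
ft_force: [-5.9, -12.8, 2.9]
finger_gap: 12.9
grip_force: 48.9
```

```bash
python3 st.py
```

```text
[ 7.0000e-02 -1.6026e+02  3.2920e+01] [ -2.6 -13.2   5.3] 12.854717021056882 21.65
```

>>> play_rows:
  motion:
    - [[0.6,0,0,0,0,0],[1.4,0,0,0,0,0],[2.2,0,0,0,0,0],[2.9,0,0,0,0,0],[3.3,0,0,0,0,0]]

```text
time: 22.15
tool_pos: [570.6, 145.9, 105.0]
tcp_rot: [145.2, 0.0, 86.9]
ft_force: [-3.2, -11.3, 1.7]
finger_gap: 13.1
grip_force: 49.0
```

>>> play_rows:
  motion:
    - [[0.1,0,0,0,0,0],[0.2,0,0,0,0,0],[0.3,0,0,0,0,0],[0.4,0,0,0,0,0],[0.5,0,0,0,0,0]]

```text
time: 22.65
tool_pos: [570.9, 150.5, 105.0]
tcp_rot: [145.2, 0.0, 86.9]
ft_force: [-2.2, -12.0, 2.0]
finger_gap: 12.9
grip_force: 49.1
```

```bash
python3 st.py; python3 - <<'E'
from h import *
t=optics.snapshot("top");im=t["pixels"].astype(int)
for v in range(161,170,2): print(v,[int(im[v,u,0]) for u in range(270,310)])
E
```

```text
[ 8.0000e-02 -1.2274e+02  3.2880e+01] [ -0.1 -12.1   2.5] 12.88160713372638 22.65
161 [129, 129, 129, 126, 125, 128, 129, 127, 128, 128, 129, 130, 131, 130, 130, 132, 132, 131, 98, 99, 100, 132, 132, 110, 37, 33, 32, 32, 33, 37, 36, 34, 14, 21, 21, 29, 55, 55, 57, 55]
163 [139, 132, 132, 132, 130, 131, 132, 131, 131, 126, 132, 132, 131, 131, 130, 97, 12, 89, 93, 92, 103, 131, 130, 130, 38, 36, 35, 35, 35, 35, 28, 10, 19, 23, 25, 34, 69, 70, 73, 76]
165 [165, 165, 166, 166, 166, 165, 165, 166, 165, 152, 126, 127, 128, 128, 127, 90, 27, 128, 125, 90, 76, 99, 104, 122, 19, 38, 54, 111, 110, 26, 12, 5, 7, 6, 7, 36, 116, 115, 114, 111]
167 [165, 166, 166, 165, 166, 166, 167, 167, 166, 142, 131, 131, 132, 132, 132, 64, 29, 120, 123, 126, 125, 128, 123, 96, 23, 36, 36, 54, 47, 41, 7, 8, 73, 73, 78, 56, 116, 116, 116, 116]
169 [166, 166, 166, 167, 167, 167, 166, 167, 163, 123, 130, 130, 129, 129, 128, 35, 53, 121, 103, 106, 97, 88, 108, 63, 33, 36, 36, 36, 36, 71, 37, 6, 12, 15, 17, 60, 117, 117, 116, 116]
```

>>> play_rows:
  motion:
    - [[0.2,0,0,0,0,0],[0.4,0,0,0,0,0],[0.6,0,0,0,0,0],[0.8,0,0,0,0,0],[0.9,0,0,0,0,0]]

```text
time: 23.2
tool_pos: [571.4, 159.5, 105.0]
tcp_rot: [145.2, 0.0, 86.9]
ft_force: [-1.8, -11.6, 1.6]
finger_gap: 13.0
grip_force: 49.0
```

>>> play_rows:
  motion:
    - [[0.05,0,0,0,0,0],[0.1,0,0,0,0,0],[0.15,0,0,0,0,0],[0.2,0,0,0,0,0]]

```text
time: 23.6
tool_pos: [571.5, 161.4, 105.0]
tcp_rot: [145.2, 0.0, 86.8]
ft_force: [-1.9, -11.8, 0.9]
finger_gap: 12.9
grip_force: 49.0
```

>>> play_rows:
  motion:
    - [[0.05,0,0,0,0,0],[0.1,0,0,0,0,0],[0.15,0,0,0,0,0],[0.2,0,0,0,0,0]]

```text
time: 24.0
tool_pos: [571.6, 163.4, 105.0]
tcp_rot: [145.2, 0.0, 86.8]
ft_force: [-2.0, -11.6, 1.5]
finger_gap: 12.8
grip_force: 49.0
```

```bash
python3 st.py; python3 - <<'E'
from h import *
t=optics.snapshot("top");im=t["pixels"].astype(int)
for v in range(165,171,1): print(v,[int(im[v,u,0]) for u in range(274,294)])
E
```

```text
[   0.12 -109.83   32.89] [ -0.2 -11.7   2. ] 12.8146030834514 24.0
165 [166, 165, 164, 166, 165, 151, 58, 53, 119, 102, 110, 104, 81, 76, 93, 34, 39, 129, 119, 79]
166 [166, 166, 166, 166, 166, 146, 38, 84, 120, 117, 126, 98, 97, 97, 62, 36, 36, 68, 77, 35]
167 [166, 166, 166, 166, 166, 141, 36, 84, 120, 125, 132, 128, 129, 128, 61, 35, 35, 39, 41, 55]
168 [165, 166, 165, 166, 165, 138, 38, 88, 120, 114, 129, 128, 129, 97, 60, 34, 36, 37, 36, 47]
169 [167, 166, 166, 166, 163, 121, 17, 86, 121, 94, 84, 102, 100, 92, 36, 37, 37, 37, 36, 41]
170 [166, 166, 167, 166, 162, 133, 16, 120, 121, 69, 102, 101, 121, 101, 35, 37, 36, 38, 36, 24]
```

>>> play_rows:
  motion:
    - [[0.05,0,0,0,0,0],[0.1,0,0,0,0,0],[0.15,0,0,0,0,0],[0.2,0,0,0,0,0]]

```text
time: 24.45
tool_pos: [571.7, 165.3, 105.0]
tcp_rot: [145.2, 0.0, 86.8]
ft_force: [-2.3, -11.4, 1.6]
finger_gap: 12.8
grip_force: 49.0
```

>>> play_rows:
  motion:
    - [[0.05,0,0,0,0,0],[0.1,0,0,0,0,0],[0.15,0,0,0,0,0],[0.2,0,0,0,0,0]]

```text
time: 24.85
tool_pos: [571.8, 167.1, 105.0]
tcp_rot: [145.2, 0.1, 86.8]
ft_force: [-1.2, -14.0, 2.5]
finger_gap: 12.7
grip_force: 49.0
```

>>> play_rows:
  motion:
    - [[0.05,0,0,0,0,0],[0.1,0,0,0,0,0],[0.15,0,0,0,0,0],[0.2,0,0,0,0,0]]

```text
time: 25.25
tool_pos: [571.9, 168.8, 105.0]
tcp_rot: [145.2, 0.1, 86.8]
ft_force: [-2.7, -15.2, 2.5]
finger_gap: 13.0
grip_force: 49.2
```

>>> play_rows:
  motion:
    - [[0.05,0,0,0,0,0],[0.1,0,0,0,0,0],[0.15,0,0,0,0,0],[0.2,0,0,0,0,0],[0.23,0,0,0,0,0]]

```text
time: 25.75
tool_pos: [572.0, 170.8, 105.0]
tcp_rot: [145.2, 0.1, 86.8]
ft_force: [-3.7, -16.8, 2.8]
finger_gap: 12.8
grip_force: 49.3
```

```bash
python3 st.py; python3 - <<'E'
from h import *
t=optics.snapshot("top");im=t["pixels"].astype(int)
for v in range(165,171,1): print(v,[int(im[v,u,0]) for u in range(274,294)])
E
```

```text
[ 1.0000e-01 -1.0238e+02  3.2850e+01] [ -0.7 -17.    3.9] 12.782458896780858 25.75
165 [165, 165, 165, 164, 164, 68, 52, 121, 136, 111, 104, 61, 37, 39, 131, 118, 64, 9, 20, 21]
166 [167, 166, 167, 166, 165, 62, 51, 120, 122, 126, 97, 36, 34, 35, 67, 77, 32, 13, 85, 103]
167 [165, 166, 166, 166, 162, 40, 78, 120, 119, 132, 128, 57, 35, 36, 39, 40, 33, 6, 39, 45]
168 [166, 166, 166, 165, 160, 40, 84, 120, 121, 101, 128, 35, 36, 35, 36, 37, 56, 21, 10, 16]
169 [167, 166, 166, 166, 161, 42, 88, 120, 96, 80, 103, 21, 38, 37, 38, 38, 59, 78, 19, 13]
170 [166, 166, 166, 166, 162, 22, 134, 120, 76, 81, 104, 21, 37, 36, 36, 36, 22, 29, 11, 15]
```

>>> play_rows:
  motion:
    - [[0,0,0,0,0,0],[0,0,0,0,0,0],[0,0,0,0,0,0],[0,0,0,0,0,0],[0,0,0,0,0,0]]
  jaw: 0.45

```text
time: 26.3
tool_pos: [572.5, 173.9, 105.3]
tcp_rot: [145.1, -0.1, 87.0]
ft_force: [0.6, -0.9, -0.1]
finger_gap: 38.4
grip_force: 0.0
```

>>> play_rows:
  motion:
    - [[0,0,-0.5,0,0,0],[0,0,-2,0,0,0],[0,0,-4.5,0,0,0],[0,0,-7,0,0,0],[0,0,-9,0,0,0]]

```text
time: 26.8
tool_pos: [520.6, 176.4, 180.4]
tcp_rot: [145.1, -0.2, 87.0]
ft_force: [0.2, -0.6, 0.5]
finger_gap: 38.4
grip_force: 0.0
```

>>> play_rows:
  motion:
    - [[0,0,0,0,0,0],[0,0,0,0,0,0],[0,0,0,0,0,0]]

```text
time: 27.1
tool_pos: [520.9, 176.0, 177.7]
tcp_rot: [145.2, -0.1, 87.0]
ft_force: [0.4, 0.4, -0.3]
finger_gap: 38.2
grip_force: 0.0
```

```bash
python3 st.py; python3 - <<'E'
from h import *
t=optics.snapshot("top");im=t["pixels"].astype(int)
for v in range(165,171,1): print(v,[int(im[v,u,0]) for u in range(274,294)])
cv2.imwrite("pics/p8.png",cv2.resize(im[140:240,215:345].astype(np.uint8),None,fx=6,fy=6,interpolation=2)[:,:,::-1])
E
```

```text
[  -0.21 -100.04  121.92] [ 0.1  0.4 -0.4] 38.22417929928371 27.1
165 [164, 165, 164, 164, 163, 68, 53, 119, 101, 87, 105, 60, 37, 38, 115, 118, 71, 36, 36, 36]
166 [166, 165, 165, 165, 161, 66, 80, 119, 116, 124, 97, 36, 33, 36, 63, 78, 40, 34, 35, 35]
167 [165, 165, 166, 165, 160, 42, 81, 119, 118, 132, 127, 58, 35, 36, 38, 42, 35, 33, 33, 36]
168 [165, 165, 165, 165, 160, 43, 87, 119, 116, 101, 127, 37, 36, 36, 35, 35, 28, 60, 46, 39]
169 [165, 167, 166, 166, 160, 42, 85, 120, 95, 80, 104, 21, 37, 38, 37, 36, 21, 47, 42, 42]
170 [165, 165, 166, 165, 158, 23, 133, 119, 73, 81, 104, 21, 36, 35, 36, 36, 14, 29, 42, 62]
```

View pics/p8.png

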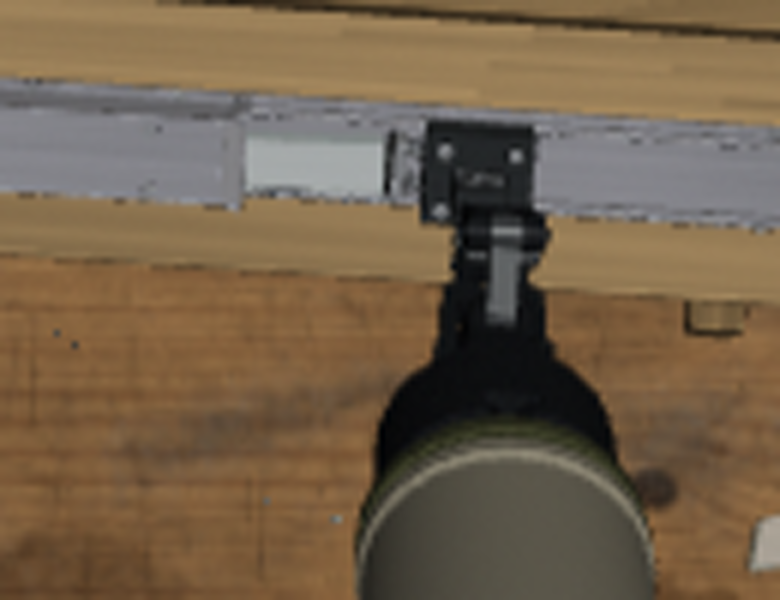

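The pad bears on the row's end at (387,165). The stop block at (478,175) has not shifted since release, and the gripper is well clear above it.

```bash
python3 -c "
from bench import job
print(job.hand_in())"
```

```text
the job is handed in; nothing more can be done
None
```

Both broad strips are in the channel against the hidden block, the spring stop's pad is pressed in about 5.5 mm of its 12 mm travel and let go, and the job is handed in at about 27 s; one hard spot was roughly 50 N at the wrist as I set the first strip down in the channel, which I backed off at once.

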